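# Hold the funnel over the vial on the scale

## Task

Set up the open glass vial for filling: first stand it upright in the middle of the small raised pan of the kitchen scale and let go of it. Then take the steel funnel out of its wooden cup, carry it high over the row of spice box and mortar to the other side and finish holding it still and upright with the tip of its spout centred about 10 mm above the vial's mouth, not touching the vial or the scale so that the weighing stays true. The program ends while still holding the funnel there; do not knock the spice box or disturb the other things on the counter.

Things in the scene. Friction and masses are not known exactly. Their poses are not given: they have to be found in the camera images.
- vial: the open amber-glass vial, an upright straight tube 34 mm in outer diameter and 75 mm tall, 3 mm wall, closed bottom, about 60 g, no cork; it starts standing on the counter, nearer the robot than the wooden cup and on the same side. Origin: centre of its underside, z up
- vial_mouth (a point): centre of the vial's open rim, 75 mm above its underside; the opening is 28 mm wide
- funnel: stainless steel funnel, upright, round, about 80 g, 72 mm tall. Origin: centre of the spout's lower tip, z up along its axis. From the tip up: spout 14 mm outer diameter from 0 to 25 mm, cone widening to 54 mm from 25 to 50 mm, straight collar 54 mm in outer diameter from 50 to 72 mm (3 mm wall, open top): grip the collar across its outside. It starts hanging spout-down in the wooden cup with its tip about 19 mm above the counter
- cup: the funnel's dark wooden cup, fixed to the counter: an upright square tube 44 mm wide outside and 32 mm inside on a foot 64 mm square and 6 mm tall, 55 mm tall in all. Origin: centre of its underside. It stands left or right of the spice box, the scale on the other side
- scale: white kitchen scale, fixed: flat body 130 (x) x 110 (y) x 22 mm with a dark display at its -x end, and a thin steel column carrying a small round steel pan. Origin: centre of its underside, z up
- pan (a point): centre of the top face of the scale's pan, a disc 46 mm across and 8 mm thick whose top is 55 mm above the counter; it lies 12 mm to the +x side of the scale's origin in the scale's frame
- spicebox: dark wooden spice box between the two sides, fixed: 140 (x) x 100 (y) x 50 mm with five corked amber-glass vials in it whose tops reach 83 mm above the counter. Its lid, hinged on the +x edge, stands open and upright, its top edge about 200 mm above the counter, and carries a brass knob that sticks out about 40 mm from its far (+x) face. Origin: centre of the box's underside
- mortar: white ceramic mortar 104 mm wide and 65 mm tall, its pestle leaning out of it to 115 mm height; bystander, stands between robot and spice box. Origin: centre of its underside
- stopper: small amber-glass stopper, 28 mm wide and 46 mm tall, standing on the counter far to the left; bystander. Origin: centre of its underside
- spoon: tiny steel spoon 100 mm long lying on the counter on the scale's side, nearer the robot than the scale; bystander. Origin: on its underside at about the middle
- saltdish: shallow clay dish 70 mm wide and 28 mm tall, far to the right; bystander. Origin: centre of its underside
- chilijar: closed clay-coloured jar with a steel cap, 72 mm wide and 110 mm tall standing beyond the spice box; bystander. Origin: centre of its underside
- cork: cork 25 mm wide and 22 mm tall standing beyond the wooden cup; bystander. Origin: centre of its underside
There are look-alikes about, which are no part of the job. What is shaped like the vial but blue or pink is not meant.

How it is judged:
On the way, in this order (a step that is already met when the one before it is completed fails the run):
1. the vial stands upright in the middle of the scale's pan, let go (distance between vial and pan below 0.012 m and angle between vial's own z axis and vertical below 0.08 rad and contact force between vial and scale above 0.1 N and contact force between vial and the fingers below 0.05 N and linear speed of vial below 0.02 m/s), for 0.2 s.
2. the funnel, held by the fingers, crosses high over the row of spice box and mortar (y of funnel in the frame of spicebox between -0.06 and 0.06 m and height (world z) of funnel above 0.09 m and contact force between funnel and the fingers above 0.5 N), for 0.02 s.
At the end, for the whole second after the job is handed in: Vial upright and still on the pan, within 12 mm of its centre. Fingers hold the funnel still, upright within 0.12 rad, its tip within 7 mm sideways of the centre of the vial's mouth and 3 to 20 mm above it. Robot and funnel touch neither vial nor scale (distance between vial and pan below 0.012 m and angle between vial's own z axis and vertical below 0.08 rad and linear speed of each of vial, funnel below 0.02 m/s and contact force between each of vial, scale and the arm below 0.05 N and contact force between each of vial, scale and the fingers below 0.05 N and contact force between funnel and vial below 0.05 N and contact force between funnel and scale below 0.05 N and contact force between funnel and the fingers above 1 N and horizontal distance between funnel and vial_mouth below 0.007 m and angle between funnel's own z axis and vertical below 0.12 rad and z of funnel in the frame of vial_mouth between 0.003 and 0.02 m); the arm keeps its last pose, push and grip.
It fails at once if the funnel touches the vial or the scale (contact force between funnel and vial above 0.5 N or contact force between funnel and scale above 0.5 N).
It fails at once if the vial is tipped over (angle between vial's own z axis and vertical above 0.7 rad).
It fails at once if the spice box or its lid is knocked (contact force between spicebox and the arm above 3 N or contact force between spicebox and the fingers above 3 N or contact force between spicebox and vial above 3 N or contact force between spicebox and funnel above 3 N).
It fails at once if a bystander is disturbed (moved more than 30 mm) (distance of any of mortar, stopper, spoon, saltdish, chilijar, cork from where it was at the start of the episode above 0.03 m).
It also fails if it takes over 67 s, if anything falls off the work surface, if the arm or the gripper's body presses on something with over 40 N, if the wrist force passes 120 N, or if a joint passes its speed limit or range.

## Robot

A 6-joint arm with a two-finger parallel gripper is mounted at the origin on the work surface. World frame = base frame: x ahead of the robot, y to its left, z up, the work surface at z = 0. Lengths are in m, angles in rad, forces in N, time in s.
With the tool pointing down it reaches from about 0.15 to 0.775 m from the base axis. Payload 6.1 kg.
Tool frame: the origin (TCP) lies where the fingers leave the gripper's body, on its centre line; the fingertips stand 73 mm ahead of it and the grasp point (between the pads) lies 54 mm ahead of it; z points along the fingers, y is the line along which they close (so a half turn about z gives the same grasp; the last joint's range is limited). The gripper opens to 85 mm and grips with 20 to 120 N. Pads are 22 mm wide; open, the fingers measure 114 mm over their backs; the gripper's body (76 mm by 85 mm) begins 54 mm behind the grasp point. The pads swing forward as they close: fully open they stand 13 mm farther back than shut.
Start: joints at [1.317, 0.126, -0.04, 1.405, 0, 1.571], TCP at [0.132, 0.508, 0.304] pointing down, gripper open.
Joint ranges: [-2.72, 2.72], [-0.95, 1.95], [-1.27, 1.35], [-1.78, 2.02], [-1.46, 1.47], [-3.14, 3.14]. Speed limits (rad/s): [2.39, 2.39, 3.01, 3.14, 3.14, 3.14].

## Interface

Orientations are given as a 3x3 rotation matrix whose columns are the frame's x, y, z axes.
In Python, from cell import status, viewer, bot gives the robot as it stands.
- The arm moves only by the tool step_arm, never from a script. Its argument "moves" is a list of rows, each a list of 3 entries, a list of its own where there are three numbers: the shift along the tool's x, y, z in cm, then the turn, a rotation vector about the tool's x, y, z in rad, then the opening, from 0 (shut) to 1 (fully open). In form: [[[dx, dy, dz], [ax, ay, az], grip], ...]. A call has 1 to 20 rows; each row shifts and turns the commanded pose from where the row before left it, along the tool's axes as they then stand; what a row does not reach is not made up. A row lasts 1/12 s, in which the tool goes at most 41.7 mm and 7.16 degrees, less where a joint would pass 70% of its speed; a pose out of reach is approached as far as the arm can. A call is refused whole if a number of a shift passes 4.17 or a number of a turn 0.125, either way. A call with a gripper value outside its range is refused whole. The fingers move at their own pace and stop on an object; "squeeze" is the grip in N (left out, the last holds). Time passes only in rows, so rows that do not move let the fingers close. It gives the time, the measured TCP pose, the force, the opening and the grip force at its end, in the units of the state.
- status.get_state(): the state, without advancing time (a new reading comes with each control period).
- viewer.read_camera(name): name is "side" or "top" or "wrist"; returns the picture (384x512x3 uint8, blue, green, red); there is no depth.
- viewer.camera_params(name): a dict with "vertical_fov" (degrees; the focal length in pixels is half the picture's height over the tangent of half this angle, whatever the lens; pixels are square), "cx", "cy" (the principal point, pixels), "dist" ([k1, k2, p1, p2, k3] as OpenCV has them; the pictures are not rectified), "world_to_cam" (4x4, takes a point from world to camera coordinates). Camera axes: x right, y up, looking along -z (the intrinsics and any distortion apply to the point x, -y, -z); pixel columns grow to the right and rows downward; lengths in m; the calibration is good to about 2 mm. A picture is of the moment at which its call begins: read the wrist's pose just before it. camera_params takes no time and is no camera call; for the wrist camera it gives the pose at the moment of the call.
- bot.job_done(): hands the job in; it is judged then, once.
The state is a dict: "time": time; "qpos": joint angles; "qvel": joint speeds; "joint_torque": joint torques, N m; "tcp_pos": TCP position; "tcp_rot": TCP orientation; "force": force on the tool from outside, world axes, zero at the start; "wrist_torque": the same for the moment, N m; "finger_gap": opening from 0.0 (shut) to 1.0 (fully open); "finger_force": force on a finger pad.
Only numpy, scipy, OpenCV 4.12 (cv2) and the standard library are available. Lean on these libraries where they do the work, as an engineer would, in place of code of your own. Each camera call takes 0.05 s, during which the arm holds its last target. There are 200 camera calls.

## Working session

There is one attempt and no reset: what is moved stays moved. The work goes in short steps, Python scripts to look and compute and a tool call to move; the robot and the scene stay as the last step left them, time stands still between calls to the robot, and variables do not carry over. Pictures are saved under pics/ and viewed, at most 10 in all, crops included, and the job is handed in when it is done.

Besides the shell and the picture viewer there is one more tool, called after "Request:" as name(argument=value, ...), one argument or row to a line, values as JSON. step_arm: Moves the arm, as the interface text tells. Its arguments: {"type":"object","properties":{"moves":{"type":"array","items":{"type":"array"}},"squeeze":{"type":"number"}},"required":["moves"]}

```bash
mkdir -p pics; cat > h.py <<'E'
import numpy as np, cv2
from cell import status, viewer, bot
def ray(name,u,v,P=None):
    P=P or viewer.camera_params(name)
    f=192/np.tan(np.radians(P["vertical_fov"])/2)
    K=np.array([[f,0,P["cx"]],[0,f,P["cy"]],[0,0,1.]])
    n=cv2.undistortPoints(np.array([[[u,v]]],float),K,np.array(P["dist"],float)).ravel()
    W=np.linalg.inv(np.array(P["world_to_cam"]))
    return W[:3,3], W[:3,:3]@np.array([n[0],-n[1],-1.])
def atz(name,u,v,z,P=None):
    o,d=ray(name,u,v,P); return o+d*(z-o[2])/d[2]
def proj(name,p,P=None):
    P=P or viewer.camera_params(name)
    f=192/np.tan(np.radians(P["vertical_fov"])/2)
    K=np.array([[f,0,P["cx"]],[0,f,P["cy"]],[0,0,1.]])
    c=(np.array(P["world_to_cam"])@np.append(p,1))[:3]*[1,-1,-1]
    return cv2.projectPoints(c.reshape(1,1,3),np.zeros(3),np.zeros(3),K,np.array(P["dist"],float))[0].ravel()
E
python3 - <<'E'
from h import *
for n in("top","side"):
    im=viewer.read_camera(n); cv2.imwrite(f"pics/{n}0.png",im)
    cv2.imwrite(f"pics/{n}0v.png",cv2.resize(im,(800,600),interpolation=cv2.INTER_CUBIC))
    P=viewer.camera_params(n); print(n,P["vertical_fov"],np.linalg.inv(P["world_to_cam"]).round(3).tolist(),P["dist"])
s=status.get_state();print(s["time"],s["tcp_pos"],np.round(s["tcp_rot"],3),s["finger_gap"])
E
```

```text
top 56.7304261082178 [[0.012, 0.997, -0.078, 0.485], [-1.0, 0.012, -0.004, -0.003], [-0.003, 0.079, 0.997, 1.23], [0.0, 0.0, 0.0, 1.0]] [-0.07729557  0.          0.          0.          0.        ]
side 53.92201090515002 [[0.781, 0.381, -0.495, 0.122], [-0.624, 0.498, -0.602, -0.607], [0.017, 0.779, 0.627, 0.706], [0.0, 0.0, 0.0, 1.0]] [-0.08675862  0.          0.          0.          0.        ]
0.1 [0.131752   0.50791924 0.30318364] [[-0.968  0.251 -0.   ]
 [ 0.251  0.968 -0.001]
 [-0.    -0.001 -1.   ]] 1.000849626935858
```

View pics/top0v.png

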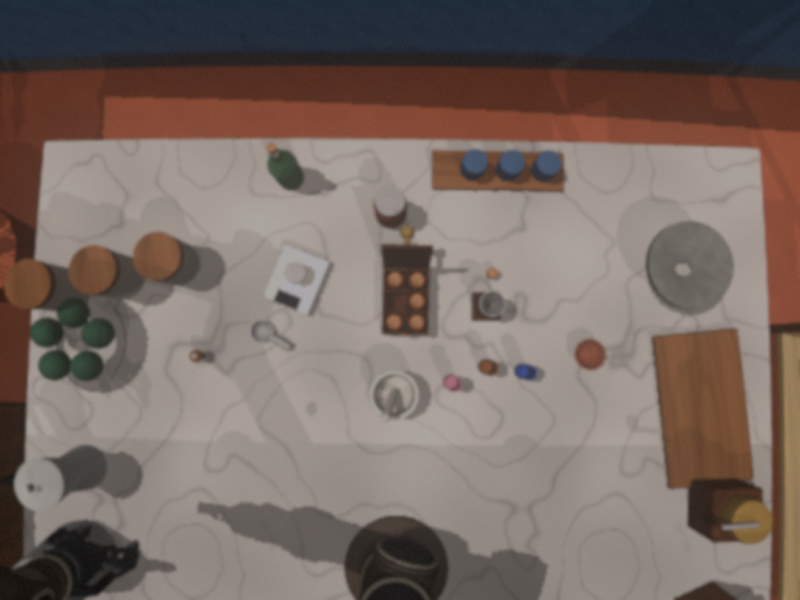

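View pics/side0v.png

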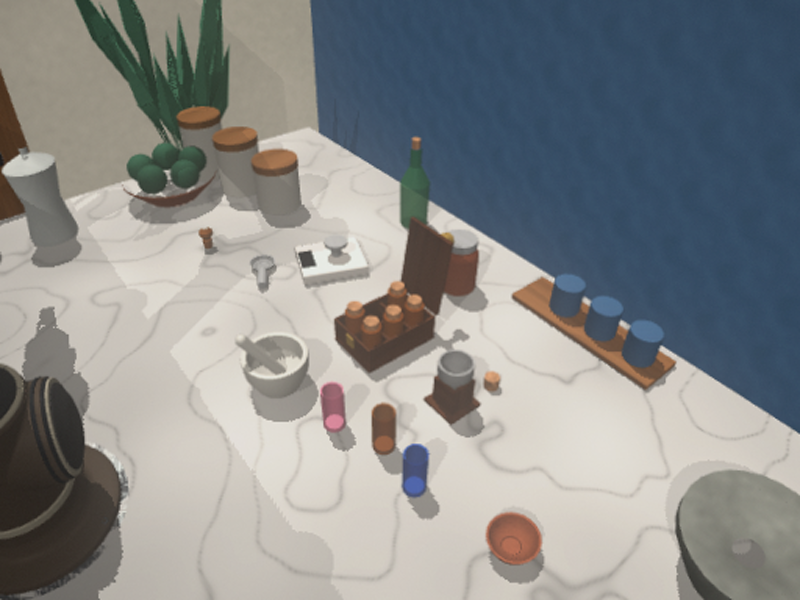

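The top picture (800 px scale) shows the amber vial at about (487,367), between the pink and blue look-alikes. The cup and funnel are at (490,306), the scale pan at (297,271), the spice box at (407,300) and the mortar at (396,396). I'll enlarge these for exact pixels.

```bash
python3 - <<'E'
from h import *
T=cv2.imread("pics/top0.png");S=cv2.imread("pics/side0.png")
def crop(I,u,v,w=50,h=37,k=8):
    c=cv2.resize(I[v:v+h,u:u+w],None,fx=k,fy=k,interpolation=cv2.INTER_CUBIC)
    c=cv2.convertScaleAbs(c,alpha=1.4)
    for a in range(u-u%10+10,u+w,10):
        cv2.line(c,((a-u)*k,0),((a-u)*k,5),(0,255,0),1); cv2.putText(c,str(a),((a-u)*k,15),0,.35,(0,255,0))
    for a in range(v-v%10+10,v+h,10):
        cv2.line(c,(0,(a-v)*k),(5,(a-v)*k),(0,255,0),1); cv2.putText(c,str(a),(7,(a-v)*k+4),0,.35,(0,255,0))
    return c
im=np.vstack([np.hstack([crop(T,290,178),crop(T,165,153)]),np.hstack([crop(T,290,215),crop(S,190,145)])])
cv2.imwrite("pics/c1.png",im)
im=np.vstack([np.hstack([crop(S,230,250),crop(S,262,220)])]);cv2.imwrite("pics/c2.png",im)
E
```

```text
(no output)
```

View pics/c1.png

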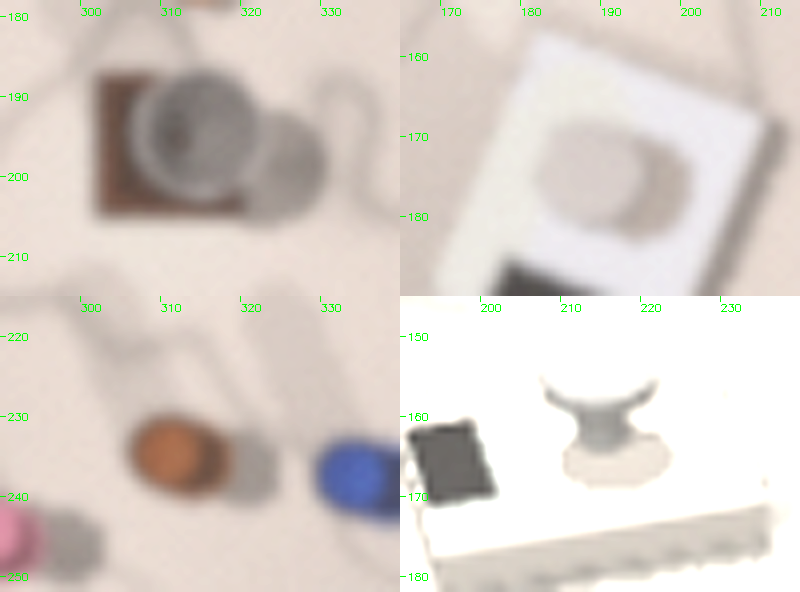

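View pics/c2.png

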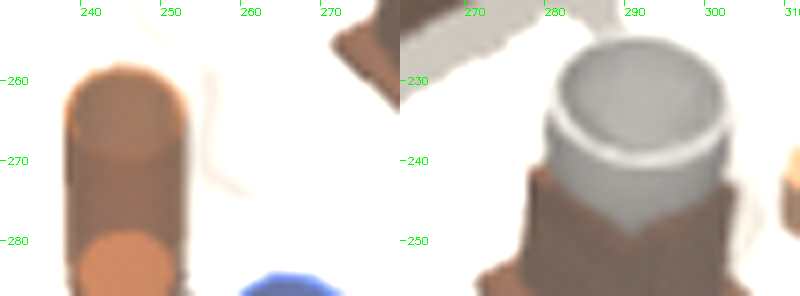

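The vial's rim is at about (311.7,235.5) in the top picture and (245.5,264) in the side picture, with its bottom disc at (310,235). The funnel rim is at (313.5,194.7) top and (291.5,232.3) side, and the pan at (187.2,174.7) top. I'll convert these to world positions.

```bash
python3 - <<'E'
from h import *
h=.5
def A(n,u,v,z):print(n,z,atz(n,u-h,v-h,z).round(4))
print("vial");A("top",310,235,.003);A("top",311.7,235.5,.075);A("side",245.5,264,.075);A("side",245.5,284,.003)
print("funnel");A("top",313.5,194.7,.091);A("side",291.5,232.3,.091)
print("pan");A("top",187.2,174.7,.055)
print("cup foot corners");[A("top",u,v,.006) for u,v in((302,187.5),(302,205.5))]
print("scale");[A("top",u,v,.022) for u,v in((182,157),(209.5,167.5),(169,191),(197,199.5))]
print("box");[A("top",u*.64+.5,v*.64+.5,z) for u,v,z in((383,334,.05),(429,334,.05),(383,246,.2),(433,246,.2),(407,232,.15))]
print("mortar");A("top",396*.64+.5,396*.64+.5,.065)
print("blue");A("top",526*.64+.5,371*.64+.5,.075);print("pink");A("top",452*.64+.5,382*.64+.5,.075)
print("spoon");A("top",263*.64,330*.64,0)
p=viewer.camera_params("wrist");print(p["vertical_fov"],np.array(status.get_state()["tcp_rot"]).T@(np.linalg.inv(p["world_to_cam"])[:3,3]-status.get_state()["tcp_pos"]))
E
```

```text
vial
top 0.003 [ 0.4381 -0.1876  0.003 ]
top 0.075 [ 0.4393 -0.1823  0.075 ]
side 0.075 [ 0.4394 -0.1904  0.075 ]
side 0.003 [ 0.4403 -0.189   0.003 ]
funnel
top 0.091 [ 0.5705 -0.1855  0.091 ]
side 0.091 [ 0.5699 -0.1918  0.091 ]
pan
top 0.055 [0.6352 0.2301 0.055 ]
cup foot corners
top 0.006 [ 0.6014 -0.1592  0.006 ]
top 0.006 [ 0.5391 -0.1593  0.006 ]
scale
top 0.022 [0.7008 0.2565 0.022 ]
top 0.022 [0.6652 0.1604 0.022 ]
top 0.022 [0.5826 0.2979 0.022 ]
top 0.022 [0.5546 0.2006 0.022 ]
box
top 0.05 [0.506  0.0331 0.05  ]
top 0.05 [ 0.5071 -0.0644  0.05  ]
top 0.2 [0.668  0.0309 0.2   ]
top 0.2 [ 0.6691 -0.0629  0.2   ]
top 0.15 [ 0.7054 -0.0144  0.15  ]
mortar
top 0.065 [0.3772 0.0039 0.065 ]
blue
top 0.075 [ 0.4321 -0.2651  0.075 ]
pink
top 0.075 [ 0.4081 -0.1115  0.075 ]
spoon
top 0 [0.5139 0.3036 0.    ]
65.11187421305017 [ 0.07838201  0.00048535 -0.06926774]
```

```bash
cat >> h.py <<'E'
from scipy.spatial.transform import Rotation as R
def plan(ws,grip,dec=2):
    """ws: [(xyz,yaw of tool y,nrows)]; prints rounded rows from the current pose"""
    s=status.get_state(); p=np.array(s["tcp_pos"]); M=np.array(s["tcp_rot"]); out=[]
    for xyz,yaw,n in ws:
        y0=np.arctan2(M[1,1],M[0,1]); p0=p.copy()
        for i in range(1,n+1):
            q=p0+(np.array(xyz)-p0)*i/n; y=y0+(yaw-y0)*i/n
            G=np.array([[np.sin(y),np.cos(y),0],[-np.cos(y),np.sin(y),0],[0,0,-1]])
            G[:,0]=np.cross(G[:,1],G[:,2])
            d=np.round(M.T@(q-p)*100,dec)+0.; a=np.round(R.from_matrix(M.T@G).as_rotvec(),3)+0.
            out.append([d.tolist(),a.tolist(),grip]); p=p+M@d/100; M=M@R.from_rotvec(a).as_matrix()
    print(len(out),str(out).replace(" ","")); print("end",p.round(4),M[:,1].round(3))
E
python3 - <<'E'
from h import *
plan([((.439,-.187,.25),-.40,20)],1)
E
```

```text
20 [[[-2.36,-2.98,0.27],[-0.001,0.0,0.086],1],[[-2.61,-2.76,0.27],[0.0,0.0,0.086],1],[[-2.83,-2.53,0.27],[0.0,0.0,0.086],1],[[-3.04,-2.28,0.26],[0.0,0.0,0.085],1],[[-3.22,-2.01,0.27],[0.0,0.0,0.086],1],[[-3.39,-1.72,0.27],[0.0,0.0,0.086],1],[[-3.52,-1.43,0.27],[0.0,0.0,0.086],1],[[-3.63,-1.13,0.26],[0.0,0.0,0.086],1],[[-3.71,-0.8,0.27],[0.0,0.0,0.086],1],[[-3.77,-0.49,0.27],[0.0,0.0,0.086],1],[[-3.79,-0.15,0.27],[0.0,0.0,0.085],1],[[-3.8,0.16,0.26],[0.0,0.0,0.086],1],[[-3.77,0.49,0.27],[0.0,0.0,0.086],1],[[-3.71,0.81,0.27],[0.0,0.0,0.086],1],[[-3.63,1.13,0.27],[0.0,0.0,0.086],1],[[-3.51,1.43,0.26],[0.0,0.001,0.086],1],[[-3.38,1.73,0.27],[0.0,0.0,0.085],1],[[-3.23,2.02,0.26],[0.0,0.0,0.086],1],[[-3.03,2.28,0.27],[0.0,0.0,0.086],1],[[-2.84,2.53,0.26],[0.0,0.0,0.086],1]]
end [ 0.439 -0.187  0.25 ] [ 0.921 -0.389 -0.   ]
```

Request:
step_arm(
  moves=[
    [[-2.4, -3.0, 0.3], [0, 0, 0.086], 1],
    [[-2.6, -2.8, 0.3], [0, 0, 0.086], 1],
    [[-2.8, -2.5, 0.3], [0, 0, 0.086], 1],
    [[-3.0, -2.3, 0.3], [0, 0, 0.086], 1],
    [[-3.2, -2.0, 0.3], [0, 0, 0.086], 1],
    [[-3.4, -1.7, 0.2], [0, 0, 0.086], 1],
    [[-3.5, -1.4, 0.2], [0, 0, 0.086], 1],
    [[-3.6, -1.1, 0.3], [0, 0, 0.086], 1],
    [[-3.7, -0.8, 0.3], [0, 0, 0.086], 1],
    [[-3.8, -0.5, 0.3], [0, 0, 0.086], 1],
    [[-3.8, -0.1, 0.3], [0, 0, 0.086], 1],
    [[-3.8, 0.2, 0.2], [0, 0, 0.086], 1],
    [[-3.8, 0.5, 0.2], [0, 0, 0.086], 1],
    [[-3.7, 0.8, 0.3], [0, 0, 0.086], 1],
    [[-3.6, 1.1, 0.3], [0, 0, 0.086], 1],
    [[-3.5, 1.4, 0.3], [0, 0, 0.086], 1],
    [[-3.4, 1.7, 0.3], [0, 0, 0.086], 1],
    [[-3.2, 2.0, 0.2], [0, 0, 0.086], 1],
    [[-3.0, 2.3, 0.2], [0, 0, 0.086], 1],
    [[-2.8, 2.5, 0.2], [0, 0, 0.086], 1],
  ],
  squeeze=25,
)

```text
time: 1.77
tcp_pos: [0.4378, -0.1873, 0.2504]
tcp_rot: [[0.397, 0.918, -0.0], [0.918, -0.397, 0.0], [0.0, -0.0, -1.0]]
force: [1.2, -0.2, 0.5]
finger_gap: 1.003
finger_force: 0.0
```

Request:
step_arm(
  moves=[
    [[0, 0, 0], [0, 0, 0], 1],
    [[0, 0, 0], [0, 0, 0], 1],
    [[0, 0, 0], [0, 0, 0], 1],
  ],
)

```text
time: 2.02
tcp_pos: [0.4372, -0.1851, 0.2503]
tcp_rot: [[0.392, 0.92, -0.002], [0.92, -0.392, 0.001], [0.0, -0.002, -1.0]]
force: [0.5, 0.3, -0.3]
finger_gap: 1.002
finger_force: 0.0
```

```bash
python3 - <<'E'
from h import *
import json
P=viewer.camera_params("wrist"); im=viewer.read_camera("wrist"); cv2.imwrite("pics/w1.png",im)
json.dump({k:(v.tolist() if hasattr(v,"tolist") else v) for k,v in P.items()},open("w1.json","w"))
v=cv2.resize(im,(800,600),interpolation=cv2.INTER_CUBIC)
print(P["dist"],status.get_state()["qpos"])
for p in((.439,-.187,.075),(.439,-.187,.003),(.570,-.190,.091)): 
    u=proj("wrist",np.array(p),P);print(u); cv2.drawMarker(v,tuple(int(a) for a in u*800/512),(0,255,0),0,12)
cv2.imwrite("pics/w1v.png",v)
s=status.get_state();print(s["tcp_pos"],s["tcp_rot"])
E
```

```text
[-0.05365114  0.          0.          0.          0.        ] [-3.99779056e-01  3.69581789e-02 -2.53189350e-01  1.28172502e+00
  2.01361561e-04  1.57318399e+00]
[262.09652542 189.15314952]
[261.27995463 168.80802022]
[421.12211739 135.34559454]
[ 0.43715264 -0.1846626   0.25066364] [[ 3.91413297e-01  9.20214539e-01 -9.12984105e-04]
 [ 9.20214970e-01 -3.91412881e-01  6.04364456e-04]
 [ 1.98791220e-04 -1.07669793e-03 -9.99999401e-01]]
```

View pics/w1v.png

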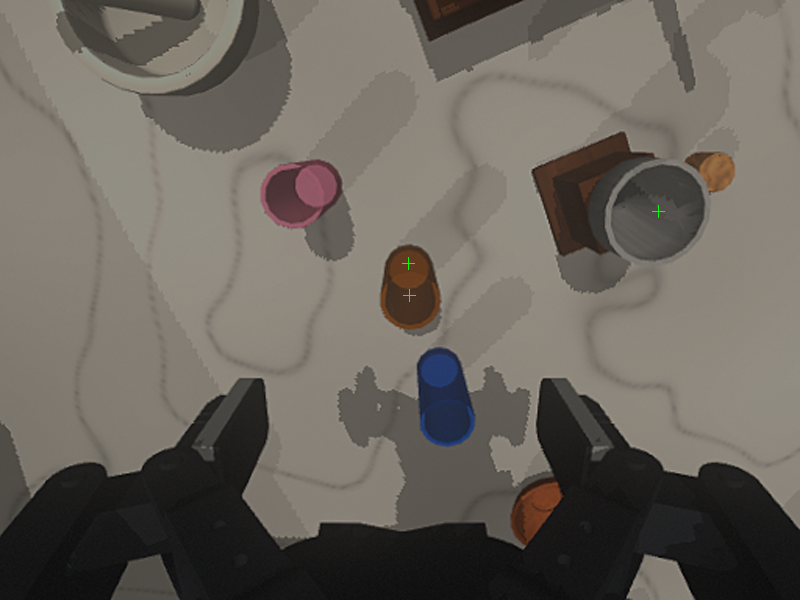

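The wrist view shows the amber vial's rim at (410.5,298.5) and its floor at (409,267). The funnel rim is at (656,212). All three are within a few pixels of the predictions.

```bash
python3 - <<'E'
from h import *
import json
P=json.load(open("w1.json"))
for u,v,z in((410.5,298.5,.075),(409,267,.003),(656,212.3,.091)): print(atz("wrist",u*.64-.2,v*.64-.2,z,P).round(4))
plan([((.439,-.188,.17),-.40,3),((.439,-.188,.104),-.40,4)],1)
E
```

```text
[ 0.4387 -0.1885  0.075 ]
[ 0.4385 -0.189   0.003 ]
[ 0.5689 -0.1898  0.091 ]
7 [[[-0.08,0.1,2.69],[-0.001,0.0,-0.001],1],[[-0.08,0.1,2.69],[0.0,0.0,0.0],1],[[-0.08,0.1,2.69],[0.0,0.0,-0.001],1],[[0.0,0.0,1.65],[0.0,0.0,0.0],1],[[0.0,0.0,1.65],[0.0,0.0,0.0],1],[[0.0,0.0,1.65],[0.0,0.0,0.0],1],[[0.0,0.0,1.65],[0.0,0.0,0.0],1]]
end [ 0.439 -0.188  0.104] [ 0.921 -0.39  -0.   ]
```

Request:
step_arm(
  moves=[
    [[-0.1, 0.1, 2.7], [0, 0, 0], 1],
    [[-0.1, 0.1, 2.7], [0, 0, 0], 1],
    [[-0.1, 0.1, 2.7], [0, 0, 0], 1],
    [[0, 0, 2.0], [0, 0, 0], 1],
    [[0, 0, 2.0], [0, 0, 0], 1],
    [[0, 0, 1.5], [0, 0, 0], 1],
    [[0, 0, 1.0], [0, 0, 0], 1],
    [[0, 0, 0], [0, 0, 0], 1],
    [[0, 0, 0], [0, 0, 0], 1],
  ],
)

```text
time: 2.82
tcp_pos: [0.4391, -0.1885, 0.1053]
tcp_rot: [[0.391, 0.92, -0.0], [0.92, -0.391, 0.0], [0.0, -0.0, -1.0]]
force: [0.4, 0.1, 0.2]
finger_gap: 0.997
finger_force: 0.0
```

Request:
step_arm(
  moves=[
    [[0, 0, 0], [0, 0, 0], 0.3],
    [[0, 0, 0], [0, 0, 0], 0.3],
    [[0, 0, 0], [0, 0, 0], 0.3],
    [[0, 0, 0], [0, 0, 0], 0.3],
    [[0, 0, 0], [0, 0, 0], 0.3],
    [[0, 0, 0], [0, 0, 0], 0.3],
    [[0, 0, 0], [0, 0, 0], 0.3],
    [[0, 0, 0], [0, 0, 0], 0.3],
  ],
)

```text
time: 3.48
tcp_pos: [0.4396, -0.1894, 0.1056]
tcp_rot: [[0.392, 0.92, 0.001], [0.92, -0.392, -0.0], [0.0, 0.001, -1.0]]
force: [-0.6, 1.0, 6.5]
finger_gap: 0.383
finger_force: 25.1
```

```bash
python3 - <<'E'
from h import *
plan([((.439,-.189,.290),-.40,6),((.45,.16,.29),.25,14)],.3,1)
E
```

```text
20 [[[0.0,0.0,-3.1],[0.001,0.0,-0.001],0.3],[[0.0,0.0,-3.0],[0.0,0.0,0.0],0.3],[[0.0,0.0,-3.1],[0.0,0.0,-0.001],0.3],[[0.0,0.0,-3.1],[0.0,0.0,0.0],0.3],[[0.0,-0.1,-3.1],[0.0,0.0,-0.001],0.3],[[0.0,0.0,-3.0],[0.0,0.0,0.0],0.3],[[2.3,-0.9,0.0],[0.0,0.0,-0.046],0.3],[[2.4,-0.8,0.0],[0.0,0.0,-0.047],0.3],[[2.4,-0.7,0.0],[0.0,0.0,-0.046],0.3],[[2.4,-0.5,0.0],[0.0,0.0,-0.047],0.3],[[2.5,-0.5,0.0],[0.0,0.0,-0.046],0.3],[[2.4,-0.3,0.0],[0.0,0.0,-0.047],0.3],[[2.5,-0.2,0.0],[0.0,0.0,-0.046],0.3],[[2.5,-0.1,0.0],[0.0,0.0,-0.047],0.3],[[2.5,0.0,0.0],[0.0,0.0,-0.046],0.3],[[2.5,0.1,0.0],[0.0,0.0,-0.046],0.3],[[2.5,0.2,0.0],[0.0,0.0,-0.047],0.3],[[2.5,0.4,0.0],[0.0,0.0,-0.046],0.3],[[2.4,0.5,0.0],[0.0,0.0,-0.047],0.3],[[2.4,0.6,0.0],[0.0,0.0,-0.046],0.3]]
end [0.4505 0.1597 0.2896] [0.969 0.247 0.   ]
```

Request:
step_arm(
  moves=[
    [[0, 0, -1.0], [0, 0, 0], 0.3],
    [[0, 0, -2.5], [0, 0, 0], 0.3],
    [[0, 0, -3.5], [0, 0, 0], 0.3],
    [[0, 0, -4.0], [0, 0, 0], 0.3],
    [[0, 0, -4.0], [0, 0, 0], 0.3],
    [[0, 0, -3.5], [0, 0, 0], 0.3],
    [[2.3, -0.9, 0], [0, 0, -0.046], 0.3],
    [[2.4, -0.8, 0], [0, 0, -0.046], 0.3],
    [[2.4, -0.7, 0], [0, 0, -0.046], 0.3],
    [[2.4, -0.5, 0], [0, 0, -0.046], 0.3],
    [[2.5, -0.5, 0], [0, 0, -0.046], 0.3],
    [[2.4, -0.3, 0], [0, 0, -0.046], 0.3],
    [[2.5, -0.2, 0], [0, 0, -0.046], 0.3],
    [[2.5, -0.1, 0], [0, 0, -0.046], 0.3],
    [[2.5, 0, 0], [0, 0, -0.046], 0.3],
    [[2.5, 0.1, 0], [0, 0, -0.046], 0.3],
    [[2.5, 0.2, 0], [0, 0, -0.046], 0.3],
    [[2.5, 0.4, 0], [0, 0, -0.046], 0.3],
    [[2.4, 0.5, 0], [0, 0, -0.046], 0.3],
    [[2.4, 0.6, 0], [0, 0, -0.046], 0.3],
  ],
)

```text
time: 5.15
tcp_pos: [0.4528, 0.1606, 0.2903]
tcp_rot: [[-0.241, 0.971, -0.0], [0.971, 0.241, -0.0], [-0.0, -0.0, -1.0]]
force: [0.7, 0.1, -1.5]
finger_gap: 0.38
finger_force: 25.1
```

Request:
step_arm(
  moves=[
    [[0, 0, 0], [0, 0, 0], 0.3],
    [[0, 0, 0], [0, 0, 0], 0.3],
    [[0, 0, 0], [0, 0, 0], 0.3],
    [[0, 0, 0], [0, 0, 0], 0.3],
  ],
)

```text
time: 5.48
tcp_pos: [0.453, 0.1587, 0.29]
tcp_rot: [[-0.237, 0.971, -0.0], [0.971, 0.237, -0.0], [-0.0, -0.0, -1.0]]
force: [-0.3, -0.3, -0.3]
finger_gap: 0.385
finger_force: 25.1
```

```bash
python3 - <<'E'
from h import *
import json
P=viewer.camera_params("wrist"); im=viewer.read_camera("wrist"); cv2.imwrite("pics/w2.png",im)
json.dump({k:(v.tolist() if hasattr(v,"tolist") else v) for k,v in P.items()},open("w2.json","w"))
v=cv2.resize(im,(800,600),interpolation=cv2.INTER_CUBIC)
for p in((.636,.228,.055),): 
    u=proj("wrist",np.array(p),P);print(u); cv2.drawMarker(v,tuple(int(a) for a in u*800/512),(0,255,0),0,12)
cv2.imwrite("pics/w2v.png",v)
plan([((.630,.222,.29),.344,8)],.3,1)
E
```

```text
[444.55901721 149.5992635 ]
8 [[[0.2,2.3,0.0],[0.0,0.0,-0.013],0.3],[[0.3,2.4,0.0],[0.0,0.0,-0.013],0.3],[[0.1,2.3,0.0],[0.0,0.0,-0.013],0.3],[[0.2,2.4,0.0],[0.0,0.0,-0.013],0.3],[[0.1,2.3,0.0],[0.0,0.0,-0.013],0.3],[[0.1,2.4,0.0],[0.0,0.0,-0.013],0.3],[[0.1,2.3,0.0],[0.0,0.0,-0.014],0.3],[[0.0,2.4,0.0],[0.0,0.0,-0.013],0.3]]
end [0.6305 0.222  0.2901] [ 0.941  0.338 -0.   ]
```

View pics/w2v.png

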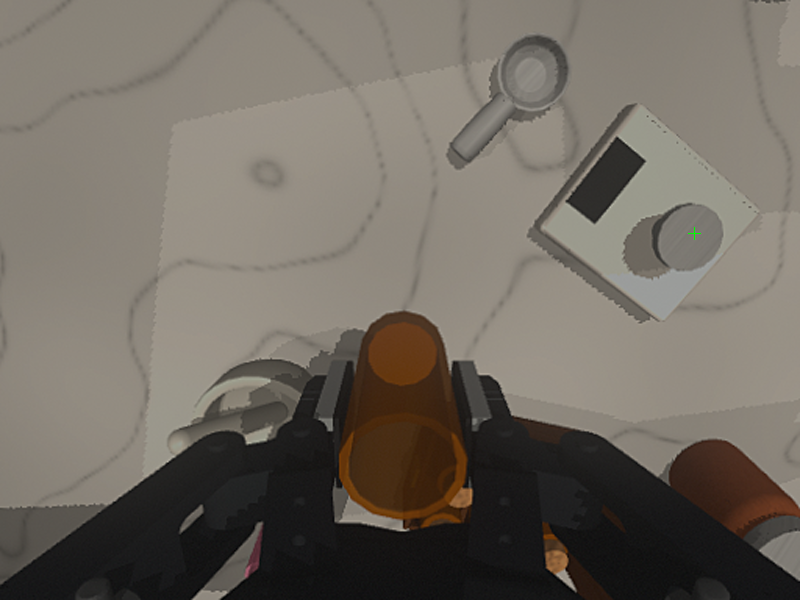

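The vial sits upright in the grip, with its rim at about (403,467). The pan disc spans x 653–723 and y 203–271, centre about (689,236), slightly off the predicted marker.

```bash
python3 - <<'E'
from h import *
import json
P=json.load(open("w2.json"))
print(atz("wrist",689*.64-.2,236.5*.64-.2,.055,P).round(4))
s=status.get_state()
v=atz("wrist",403*.64-.2,467*.64-.2,.29-.1056+.075,P);print(v, v-s["tcp_pos"])
E
```

```text
[0.6327 0.2255 0.055 ]
[0.45232198 0.15899152 0.2594    ] [-0.00076761  0.00044005 -0.03068723]
```

Request:
step_arm(
  moves=[
    [[0.2, 2.3, 0], [0, 0, -0.013], 0.3],
    [[0.3, 2.4, 0], [0, 0, -0.013], 0.3],
    [[0.2, 2.4, 0], [0, 0, -0.013], 0.3],
    [[0.2, 2.4, 0], [0, 0, -0.013], 0.3],
    [[0.2, 2.4, 0], [0, 0, -0.013], 0.3],
    [[0.1, 2.4, 0], [0, 0, -0.013], 0.3],
    [[0.1, 2.4, 0], [0, 0, -0.013], 0.3],
    [[0.1, 2.4, 0], [0, 0, -0.013], 0.3],
    [[0, 0, 2.5], [0, 0, 0], 0.3],
    [[0, 0, 3.0], [0, 0, 0], 0.3],
    [[0, 0, 2.5], [0, 0, 0], 0.3],
    [[0, 0, 1.5], [0, 0, 0], 0.3],
    [[0, 0, 0], [0, 0, 0], 0.3],
    [[0, 0, 0], [0, 0, 0], 0.3],
    [[0, 0, 0], [0, 0, 0], 0.3],
  ],
)

```text
time: 6.78
tcp_pos: [0.6331, 0.2264, 0.1965]
tcp_rot: [[-0.337, 0.941, 0.002], [0.941, 0.337, 0.001], [-0.0, 0.002, -1.0]]
force: [0.2, 0.7, -0.1]
finger_gap: 0.388
finger_force: 25.3
```

```bash
python3 - <<'E'
from h import *
plan([((.634,.226,.166),.344,3)],.3,1)
print(status.get_state()["force"])
E
```

```text
3 [[[0.0,0.0,1.0],[0.002,0.0,0.0],0.3],[[0.0,0.0,1.0],[0.0,0.0,0.0],0.3],[[-0.1,0.1,1.0],[0.0,0.0,0.0],0.3]]
end [0.6343 0.2258 0.1665] [ 0.941  0.337 -0.   ]
[ 0.18783722  0.66843487 -0.06151914]
```

Request:
step_arm(
  moves=[
    [[0, 0, 1.0], [0, 0, 0], 0.3],
    [[0, 0, 1.0], [0, 0, 0], 0.3],
    [[0, 0, 0.8], [0, 0, 0], 0.3],
    [[0, 0, 0.4], [0, 0, 0], 0.3],
    [[0, 0, 0.2], [0, 0, 0], 0.3],
    [[0, 0, 0], [0, 0, 0], 0.3],
    [[0, 0, 0], [0, 0, 0], 0.3],
  ],
)

```text
time: 7.37
tcp_pos: [0.6323, 0.227, 0.1607]
tcp_rot: [[-0.338, 0.941, -0.0], [0.941, 0.338, -0.0], [0.0, -0.0, -1.0]]
force: [0.1, -0.2, 0.3]
finger_gap: 0.381
finger_force: 25.4
```

Request:
step_arm(
  moves=[
    [[0, 0, 0.1], [0, 0, 0], 0.3],
    [[0, 0, 0], [0, 0, 0], 0.3],
    [[0, 0, 0], [0, 0, 0], 0.3],
  ],
)

```text
time: 7.62
tcp_pos: [0.6324, 0.227, 0.1607]
tcp_rot: [[-0.338, 0.941, 0.001], [0.941, 0.338, 0.0], [0.0, 0.001, -1.0]]
force: [-2.5, -2.0, 5.9]
finger_gap: 0.381
finger_force: 25.9
```

Request:
step_arm(
  moves=[
    [[0, 0, 0], [0, 0, 0], 0.5],
    [[0, 0, 0], [0, 0, 0], 0.6],
    [[0, 0, 0], [0, 0, 0], 0.8],
    [[0, 0, 0], [0, 0, 0], 1],
    [[0, 0, 0], [0, 0, 0], 1],
    [[0, 0, 0], [0, 0, 0], 1],
    [[0, 0, 0], [0, 0, 0], 1],
    [[0, 0, 0], [0, 0, 0], 1],
    [[0, 0, -1.0], [0, 0, 0], 1],
    [[0, 0, -2.0], [0, 0, 0], 1],
    [[0, 0, -3.0], [0, 0, 0], 1],
    [[0, 0, -3.0], [0, 0, 0], 1],
    [[0, 0, -3.0], [0, 0, 0], 1],
    [[0, -2, -1.0], [0, 0, 0], 1],
    [[0, -2, 0], [0, 0, 0], 1],
    [[0, -2, 0], [0, 0, 0], 1],
    [[0, 0, 0], [0, 0, 0], 1],
    [[0, 0, 0], [0, 0, 0], 1],
    [[0, 0, 0], [0, 0, 0], 1],
  ],
)

```text
time: 9.2
tcp_pos: [0.5763, 0.2067, 0.2906]
tcp_rot: [[-0.338, 0.941, 0.001], [0.941, 0.338, 0.0], [0.0, 0.001, -1.0]]
force: [0.2, -0.1, -0.1]
finger_gap: 0.997
finger_force: 0.0
```

```bash
python3 - <<'E'
from h import *
import json
P=viewer.camera_params("wrist"); im=viewer.read_camera("wrist"); cv2.imwrite("pics/w3.png",im)
json.dump({k:(v.tolist() if hasattr(v,"tolist") else v) for k,v in P.items()},open("w3.json","w"))
v=cv2.resize(im,(800,600),interpolation=cv2.INTER_CUBIC)
for p in((.633,.227,.055),(.633,.227,.13)): 
    u=proj("wrist",np.array(p),P);print(u*800/512); cv2.drawMarker(v,tuple(int(a) for a in u*800/512),(0,255,0),0,12)
cv2.imwrite("pics/w3v.png",v)
s=status.get_state();print(s["tcp_pos"])
plan([((.47,.16,.28),.30,5),((.47,-.19,.26),-.32,14)],1,1)
E
```

```text
[492.4387263  268.07464392]
[519.05540135 304.18024466]
[0.57650687 0.20679825 0.29020406]
19 [[[-0.2,-2.3,0.2],[0.001,0.0,0.009],1],[[-0.1,-2.3,0.2],[0.0,0.0,0.009],1],[[-0.2,-2.4,0.2],[0.0,0.0,0.009],1],[[-0.3,-2.3,0.2],[0.0,0.0,0.009],1],[[-0.2,-2.3,0.2],[0.0,0.0,0.009],1],[[-2.4,-0.7,0.1],[0.0,0.0,0.044],1],[[-2.4,-0.7,0.2],[0.0,0.0,0.045],1],[[-2.5,-0.5,0.1],[0.0,0.0,0.044],1],[[-2.4,-0.4,0.2],[0.0,0.0,0.044],1],[[-2.5,-0.3,0.1],[0.0,0.0,0.044],1],[[-2.5,-0.2,0.2],[0.0,0.0,0.045],1],[[-2.5,-0.1,0.1],[0.0,0.0,0.044],1],[[-2.5,0.0,0.2],[0.0,0.0,0.044],1],[[-2.5,0.2,0.1],[0.0,0.0,0.045],1],[[-2.5,0.2,0.1],[0.0,0.0,0.044],1],[[-2.5,0.4,0.2],[0.0,0.0,0.044],1],[[-2.4,0.4,0.1],[0.0,0.0,0.044],1],[[-2.4,0.6,0.2],[0.0,0.0,0.045],1],[[-2.4,0.7,0.1],[0.0,0.0,0.044],1]]
end [ 0.4702 -0.1895  0.2602] [ 0.949 -0.315 -0.   ]
```

View pics/w3v.png

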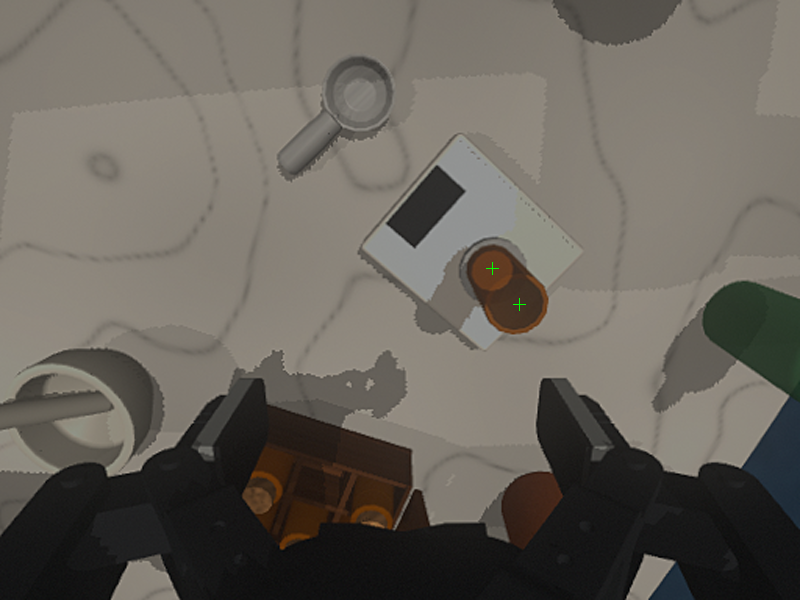

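The vial stands upright in the pan: its rim is at about (516,302.5), its floor at (490,268), and the pan centre is about (492,271). Next is the funnel.

```bash
python3 - <<'E'
from h import *
import json
P=json.load(open("w3.json"))
for u,v,z in((516,302.5,.13),(490.5,268.5,.058),(492,271,.055)): print(atz("wrist",u*.64-.2,v*.64-.2,z,P).round(4))
E
```

```text
[0.6309 0.2274 0.13  ]
[0.6308 0.2269 0.058 ]
[0.6332 0.2252 0.055 ]
```

Request:
step_arm(
  moves=[
    [[-0.2, -2.3, 0.2], [0, 0, 0.009], 1],
    [[-0.2, -2.3, 0.2], [0, 0, 0.009], 1],
    [[-0.2, -2.4, 0.2], [0, 0, 0.009], 1],
    [[-0.2, -2.3, 0.2], [0, 0, 0.009], 1],
    [[-0.2, -2.3, 0.2], [0, 0, 0.009], 1],
    [[-2.4, -0.7, 0.1], [0, 0, 0.044], 1],
    [[-2.4, -0.7, 0.1], [0, 0, 0.044], 1],
    [[-2.5, -0.5, 0.1], [0, 0, 0.044], 1],
    [[-2.4, -0.4, 0.1], [0, 0, 0.044], 1],
    [[-2.5, -0.3, 0.1], [0, 0, 0.044], 1],
    [[-2.5, -0.2, 0.1], [0, 0, 0.044], 1],
    [[-2.5, -0.1, 0.1], [0, 0, 0.044], 1],
    [[-2.5, 0, 0.1], [0, 0, 0.044], 1],
    [[-2.5, 0.2, 0.1], [0, 0, 0.044], 1],
    [[-2.5, 0.2, 0.1], [0, 0, 0.044], 1],
    [[-2.5, 0.4, 0.1], [0, 0, 0.044], 1],
    [[-2.4, 0.4, 0.1], [0, 0, 0.044], 1],
    [[-2.4, 0.6, 0.1], [0, 0, 0.044], 1],
    [[-2.4, 0.7, 0.1], [0, 0, 0.044], 1],
  ],
)

```text
time: 10.83
tcp_pos: [0.4709, -0.1913, 0.2657]
tcp_rot: [[0.313, 0.95, -0.0], [0.95, -0.313, 0.0], [0.0, -0.0, -1.0]]
force: [0.4, 0.0, -0.1]
finger_gap: 0.996
finger_force: 0.0
```

Request:
step_arm(
  moves=[
    [[0, 2.0, 0], [0, 0, 0], 1],
    [[0, 2.0, 0], [0, 0, 0], 1],
    [[0, 2.0, 0], [0, 0, 0], 1],
    [[0, 0, 0], [0, 0, 0], 1],
    [[0, 0, 0], [0, 0, 0], 1],
    [[0, 0, 0], [0, 0, 0], 1],
  ],
)

```text
time: 11.33
tcp_pos: [0.5274, -0.2084, 0.2654]
tcp_rot: [[0.311, 0.951, -0.001], [0.951, -0.311, 0.0], [0.0, -0.001, -1.0]]
force: [0.3, 0.1, 0.1]
finger_gap: 0.999
finger_force: 0.0
```

```bash
python3 - <<'E'
from h import *
import json
P=viewer.camera_params("wrist"); im=viewer.read_camera("wrist"); cv2.imwrite("pics/w4.png",im)
json.dump({k:(v.tolist() if hasattr(v,"tolist") else v) for k,v in P.items()},open("w4.json","w"))
u=proj("wrist",np.array((.569,-.190,.091)),P);print(u)
a,b=(int(u[0])-40,int(u[1])-40);c=cv2.resize(im[max(b,0):b+80,max(a,0):a+80],None,fx=7,fy=7,interpolation=cv2.INTER_CUBIC);print(a,b)
cv2.drawMarker(c,(int((u[0]-max(a,0)+.5)*7),int((u[1]-max(b,0)+.5)*7)),(0,255,0),0,14)
cv2.imwrite("pics/w4v.png",c)
plan([((.569,-.190,.18),-.324,5),((.569,-.190,.138),-.324,4)],1,1)
E
```

```text
[300.41796791 153.29660005]
260 113
9 [[[0.6,0.7,1.7],[-0.001,0.0,0.002],1],[[0.6,0.7,1.7],[0.0,0.0,0.001],1],[[0.6,0.6,1.7],[0.0,0.0,0.002],1],[[0.6,0.7,1.8],[0.0,0.0,0.002],1],[[0.6,0.7,1.7],[0.0,0.0,0.001],1],[[0.0,0.0,1.0],[0.0,0.0,0.0],1],[[0.0,0.0,1.1],[0.0,0.0,0.0],1],[[0.0,0.0,1.0],[0.0,0.0,0.0],1],[[0.0,0.0,1.1],[0.0,0.0,0.0],1]]
end [ 0.5689 -0.1904  0.1377] [ 0.948 -0.318  0.   ]
```

View pics/w4v.png

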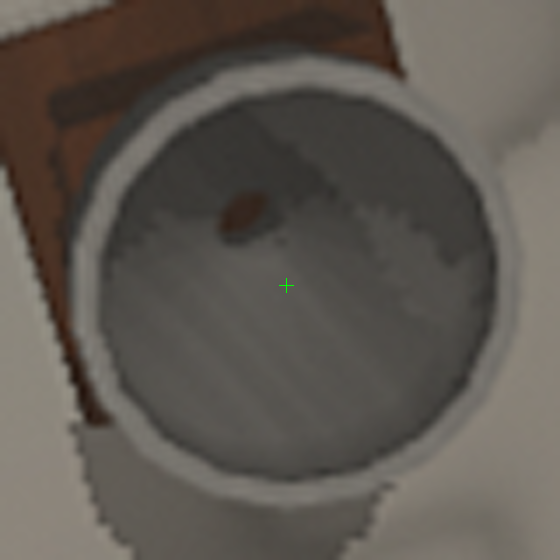

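The funnel rim centre is about 1.2 mm to the right of the marker and 0.5 mm above it, which puts it at (0.570,-0.190). I'll grasp it there.

Request:
step_arm(
  moves=[
    [[0.6, 0.7, 1.7], [0, 0, 0], 1],
    [[0.6, 0.7, 1.7], [0, 0, 0], 1],
    [[0.6, 0.7, 1.7], [0, 0, 0], 1],
    [[0.6, 0.7, 1.7], [0, 0, 0], 1],
    [[0.6, 0.7, 1.7], [0, 0, 0], 1],
    [[0, 0, 1.1], [0, 0, 0], 1],
    [[0, 0, 1.1], [0, 0, 0], 1],
    [[0, 0, 1.1], [0, 0, 0], 1],
    [[0, 0, 1.0], [0, 0, 0], 1],
    [[0, 0, 0], [0, 0, 0], 1],
    [[0, 0, 0], [0, 0, 0], 1],
    [[0, 0, 0], [0, 0, 0], 1],
  ],
)

```text
time: 12.38
tcp_pos: [0.57, -0.191, 0.1386]
tcp_rot: [[0.311, 0.95, 0.001], [0.95, -0.311, -0.0], [-0.0, 0.001, -1.0]]
force: [0.5, 0.9, 0.1]
finger_gap: 1.006
finger_force: 0.0
```

Request:
step_arm(
  moves=[
    [[0, 0, 0], [0, 0, 0], 0.5],
    [[0, 0, 0], [0, 0, 0], 0.5],
    [[0, 0, 0], [0, 0, 0], 0.5],
    [[0, 0, 0], [0, 0, 0], 0.5],
    [[0, 0, 0], [0, 0, 0], 0.5],
    [[0, 0, 0], [0, 0, 0], 0.5],
    [[0, 0, 0], [0, 0, 0], 0.5],
  ],
  squeeze=30,
)

```text
time: 12.97
tcp_pos: [0.5714, -0.1913, 0.1393]
tcp_rot: [[0.311, 0.95, 0.004], [0.95, -0.311, -0.001], [-0.0, 0.004, -1.0]]
force: [5.6, -2.1, 5.8]
finger_gap: 0.637
finger_force: 31.8
```

```bash
python3 - <<'E'
from h import *
plan([((.47,.16,.30),.30,16),],.5,1)
E
```

```text
16 [[[1.9,-1.3,-1.0],[0.004,0.0,-0.039],0.5],[[1.9,-1.2,-1.0],[0.0,0.0,-0.038],0.5],[[2.0,-1.1,-1.0],[0.0,0.0,-0.039],0.5],[[2.0,-1.1,-1.0],[0.0,0.0,-0.038],0.5],[[2.1,-1.0,-1.0],[0.0,0.0,-0.039],0.5],[[2.1,-0.9,-1.0],[0.0,0.0,-0.038],0.5],[[2.1,-0.8,-1.0],[0.0,0.0,-0.039],0.5],[[2.2,-0.7,-1.0],[0.0,0.0,-0.038],0.5],[[2.2,-0.7,-1.1],[0.0,0.0,-0.039],0.5],[[2.2,-0.5,-1.0],[0.0,0.0,-0.038],0.5],[[2.2,-0.5,-1.0],[0.0,0.0,-0.039],0.5],[[2.3,-0.4,-1.0],[0.0,0.0,-0.038],0.5],[[2.2,-0.3,-1.0],[0.0,0.0,-0.039],0.5],[[2.3,-0.2,-1.0],[0.0,0.0,-0.038],0.5],[[2.3,-0.2,-1.0],[0.0,0.0,-0.039],0.5],[[2.3,0.0,-1.0],[0.0,0.0,-0.038],0.5]]
end [0.47   0.1601 0.3001] [ 0.955  0.295 -0.   ]
```

Request:
step_arm(
  moves=[
    [[0, 0, -0.5], [0, 0, 0], 0.5],
    [[0, 0, -1.5], [0, 0, 0], 0.5],
    [[0, 0, -2.5], [0, 0, 0], 0.5],
    [[0, 0, -3.0], [0, 0, 0], 0.5],
    [[0, 0, -3.0], [0, 0, 0], 0.5],
    [[0, 0, -3.0], [0, 0, 0], 0.5],
    [[0, 0, -2.0], [0, 0, 0], 0.5],
    [[0, 0, -1.0], [0, 0, 0], 0.5],
    [[0, 0, 0], [0, 0, 0], 0.5],
    [[0, 0, 0], [0, 0, 0], 0.5],
  ],
)

```text
time: 13.8
tcp_pos: [0.5696, -0.1906, 0.3017]
tcp_rot: [[0.311, 0.95, -0.002], [0.95, -0.311, 0.001], [0.0, -0.002, -1.0]]
force: [0.6, 0.1, -1.3]
finger_gap: 0.633
finger_force: 32.0
```

Request:
step_arm(
  moves=[
    [[1.9, -1.3, 0], [0, 0, -0.039], 0.5],
    [[1.9, -1.2, 0], [0, 0, -0.039], 0.5],
    [[2.0, -1.1, 0], [0, 0, -0.039], 0.5],
    [[2.0, -1.1, 0], [0, 0, -0.039], 0.5],
    [[2.1, -1.0, 0], [0, 0, -0.039], 0.5],
    [[2.1, -0.9, 0], [0, 0, -0.039], 0.5],
    [[2.1, -0.8, 0], [0, 0, -0.039], 0.5],
    [[2.2, -0.7, 0], [0, 0, -0.039], 0.5],
    [[2.2, -0.7, 0], [0, 0, -0.039], 0.5],
    [[2.2, -0.5, 0], [0, 0, -0.039], 0.5],
    [[2.2, -0.5, 0], [0, 0, -0.039], 0.5],
    [[2.3, -0.4, 0], [0, 0, -0.039], 0.5],
    [[2.2, -0.3, 0], [0, 0, -0.039], 0.5],
    [[2.3, -0.2, 0], [0, 0, -0.039], 0.5],
    [[2.3, -0.2, 0], [0, 0, -0.039], 0.5],
    [[2.3, 0, 0], [0, 0, -0.039], 0.5],
    [[0, 0, 0], [0, 0, 0], 0.5],
    [[0, 0, 0], [0, 0, 0], 0.5],
    [[0, 0, 0], [0, 0, 0], 0.5],
    [[0, 0, 0], [0, 0, 0], 0.5],
  ],
)

```text
time: 15.47
tcp_pos: [0.4672, 0.1595, 0.3019]
tcp_rot: [[-0.302, 0.953, -0.002], [0.953, 0.302, -0.001], [-0.0, -0.002, -1.0]]
force: [0.3, -0.0, -0.8]
finger_gap: 0.632
finger_force: 32.0
```

```bash
python3 - <<'E'
from h import *
import json
P=viewer.camera_params("wrist"); im=viewer.read_camera("wrist"); cv2.imwrite("pics/w5.png",im)
json.dump({k:(v.tolist() if hasattr(v,"tolist") else v) for k,v in P.items()},open("w5.json","w"))
s=status.get_state();p=np.array(s["tcp_pos"]);print(p)
v=cv2.resize(im,(800,600),interpolation=cv2.INTER_CUBIC)
for q in((.632,.227,.13),p-[0,0,.1203],p-[0,0,.0483]):
    u=proj("wrist",np.array(q),P)*800/512;print(u); cv2.drawMarker(v,tuple(int(a) for a in u),(0,255,0),0,12)
cv2.imwrite("pics/w5v.png",v)
plan([((.632,.227,.31),.344,10)],.5,1)
E
```

```text
[0.46734959 0.15949113 0.30219848]
[729.99617378 271.92318629]
[404.45252009 334.25901053]
[405.10152824 429.6632063 ]
10 [[[0.1,1.8,-0.1],[-0.001,0.0,-0.004],0.5],[[0.2,1.7,-0.1],[0.0,0.0,-0.003],0.5],[[0.1,1.8,0.0],[0.0,0.0,-0.004],0.5],[[0.1,1.8,-0.1],[0.0,0.0,-0.004],0.5],[[0.2,1.8,-0.1],[0.0,0.0,-0.004],0.5],[[0.1,1.7,-0.1],[0.0,0.0,-0.003],0.5],[[0.1,1.8,-0.1],[0.0,0.0,-0.004],0.5],[[0.1,1.8,0.0],[0.0,0.0,-0.004],0.5],[[0.1,1.8,-0.1],[0.0,0.0,-0.004],0.5],[[0.1,1.8,-0.1],[0.0,0.0,-0.003],0.5]]
end [0.6323 0.2275 0.3101] [ 0.942  0.337 -0.   ]
```

View pics/w5v.png

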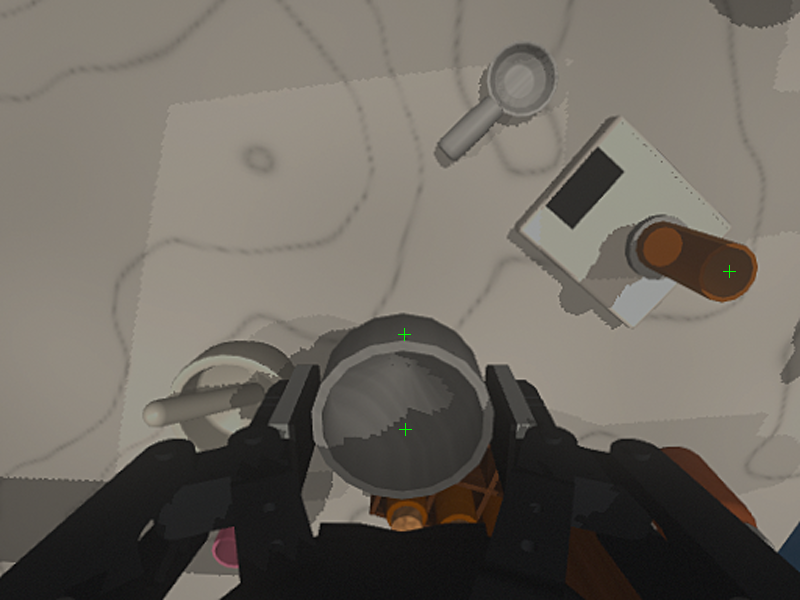

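The vial is still upright, with its rim at about (728,272), matching the prediction. The funnel rim spans x 313–494 and y 341–497, about 10 px off the prediction, so I'll fit its pose in the gripper.

```bash
python3 - <<'E'
from h import *
import json
from scipy.optimize import least_squares
P=json.load(open("w5.json")); s=status.get_state();p=np.array(s["tcp_pos"]);M=np.array(s["tcp_rot"])
t=np.linspace(0,2*np.pi,72)
def ext(q,r):
    U=np.array([proj("wrist",p+M@(np.array(q)+[r*np.cos(a),r*np.sin(a),0]),P) for a in t])*1.5625
    return np.array([U[:,0].min(),U[:,0].max(),U[:,1].min(),U[:,1].max()])
print("pred",ext([0,0,.0483],.027))
m=np.array([313,494,341,497])+0.
f=least_squares(lambda q:ext(q,.027)-m,[0,0,.048]);print("funnel in tool",f.x,f.fun)
print("vial rim pred",ext(M.T@(np.array([.632,.227,.13])-p),.017))
E
```

```text
pred [311.62283833 498.19324517 343.95428462 504.43981621]
funnel in tool [-0.00094608 -0.00039864  0.05259005] [ 0.10412467 -0.10405892 -0.11266251  0.12911215]
vial rim pred [699.72396369 759.9842027  241.15844519 301.52124527]
```

Request:
step_arm(
  moves=[
    [[0.1, 1.8, 0], [0, 0, -0.004], 0.5],
    [[0.2, 1.7, 0], [0, 0, -0.004], 0.5],
    [[0.1, 1.8, 0], [0, 0, -0.004], 0.5],
    [[0.1, 1.8, 0], [0, 0, -0.004], 0.5],
    [[0.2, 1.8, 0], [0, 0, -0.004], 0.5],
    [[0.2, 1.7, 0], [0, 0, -0.004], 0.5],
    [[0.1, 1.8, 0], [0, 0, -0.004], 0.5],
    [[0.1, 1.8, 0], [0, 0, -0.004], 0.5],
    [[0.1, 1.8, 0], [0, 0, -0.004], 0.5],
    [[0.1, 1.7, 0], [0, 0, -0.004], 0.5],
    [[0, 0, 0.5], [0, 0, 0], 0.5],
    [[0, 0, 1.0], [0, 0, 0], 0.5],
    [[0, 0, 0.5], [0, 0, 0], 0.5],
    [[0, 0, 0], [0, 0, 0], 0.5],
    [[0, 0, 0], [0, 0, 0], 0.5],
    [[0, 0, 0], [0, 0, 0], 0.5],
    [[0, 0, 0], [0, 0, 0], 0.5],
  ],
)

```text
time: 16.93
tcp_pos: [0.6306, 0.2291, 0.2838]
tcp_rot: [[-0.341, 0.94, 0.001], [0.94, 0.341, 0.0], [-0.0, 0.001, -1.0]]
force: [-0.2, -0.5, -0.4]
finger_gap: 0.634
finger_force: 32.2
```

```bash
python3 - <<'E'
from h import *
s=status.get_state();p=np.array(s["tcp_pos"]);print(p)
S=viewer.read_camera("side");T=viewer.read_camera("top");cv2.imwrite("pics/s6.png",S);cv2.imwrite("pics/t6.png",T)
P=viewer.camera_params("side")
tip=p-[0,0,.122];print("tip",proj("side",tip,P),"mouth",proj("side",np.array([.6315,.227,.13]),P))
u=proj("side",tip,P).astype(int);a,b=u-[35,40]
c=cv2.resize(S[b:b+74,a:a+80],None,fx=8,fy=8,interpolation=cv2.INTER_CUBIC)
for q in(tip,(.6315,.227,.13),(.6315,.227,.055),p-[0,0,.05]):
    w=(proj("side",np.array(q),P)-[a,b]+.5)*8; cv2.drawMarker(c,tuple(w.astype(int).tolist()),(0,255,0),0,14)
print(a,b);cv2.imwrite("pics/s6v.png",c)
E
```

```text
[0.63060403 0.22912766 0.28376474]
tip [209.86218926 123.2358289 ] mouth [211.11530192 132.87619044]
174 83
```

View pics/s6v.png

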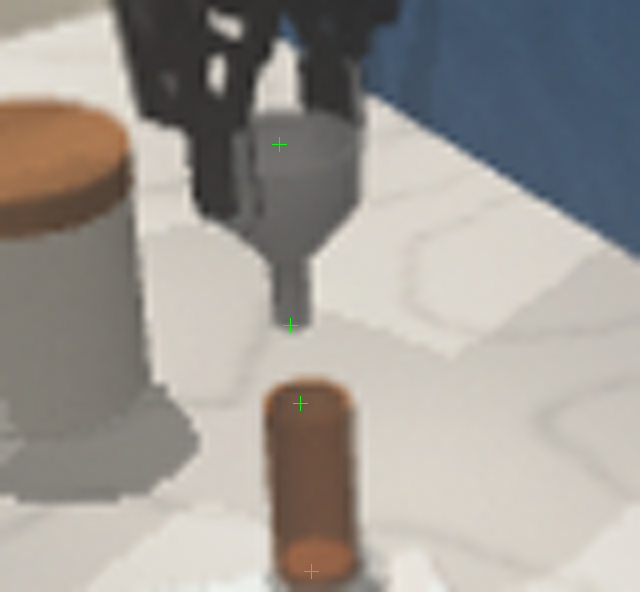

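The side picture puts the tip near the prediction, but the funnel looks slightly tilted about the grip axis. The spout axis is at about x=291 from tip to collar, and the vial axis leans from 309 to 316. I'll measure both axes numerically from the row edges.

```bash
cat > ax.py <<'E'
from h import *
def axis(S,z0,z1,xy,w,n=8):
    """mean lateral offset (mm, along the side camera's x) of an upright rod from the assumed axis, and lean"""
    P=viewer.camera_params("side"); o=[]
    lab=cv2.cvtColor(S,cv2.COLOR_BGR2LAB).astype(float)
    for z in np.linspace(z0,z1,n):
        u=proj("side",np.array([*xy,z]),P); k=proj("side",np.array([*xy,z])+np.array(np.linalg.inv(P["world_to_cam"]))[:3,0]*.01,P)-u; k=np.linalg.norm(k)/10
        xs=np.arange(-16,16.01,.1); L=cv2.remap(lab.astype(np.float32),(u[0]+xs*1.)[None].astype(np.float32),np.full((1,len(xs)),u[1],np.float32),cv2.INTER_LINEAR)[0]
        g=np.linalg.norm(np.gradient(cv2.GaussianBlur(L,(1,7),0),axis=0),axis=1)
        h=w/2*k; best=max(np.arange(-3,3.01,.05),key=lambda c:min(np.interp(c-h,xs,g),np.interp(c+h,xs,g)))
        o.append((z,best/k))
    o=np.array(o);return o
E
python3 - <<'E'
from ax import *
S=cv2.imread("pics/s6.png")
p=np.array(status.get_state()["tcp_pos"]);tz=p[2]-.122
print("spout",axis(S,tz+.003,tz+.022,p[:2],14).round(4).tolist())
print("collar",axis(S,tz+.052,tz+.066,p[:2],54,5).round(4).tolist())
print("vial",axis(S,.065,.122,(.6315,.227),34).round(4).tolist())
E
```

```text
spout [[0.1646, -0.0], [0.1673, 0.5826], [0.17, 0.4363], [0.1728, 1.1617], [0.1755, 1.015], [0.1782, 1.0135], [0.1809, 1.3011], [0.1836, 1.1548]]
collar [[0.2136, -3.2656], [0.2171, -3.1176], [0.2206, -2.8287], [0.2241, -2.5409], [0.2276, -2.2541]]
vial [[0.065, 1.8445], [0.0731, 2.6019], [0.0813, 2.1335], [0.0894, 3.0347], [0.0976, 2.1151], [0.1057, 3.0084], [0.1139, 1.3479], [0.122, 2.3858]]
```

Request:
step_arm(
  moves=[
    [[0.1, 0, 0], [0, -0.025, 0], 0.5],
    [[0.05, 0.04, 0], [0, -0.025, 0], 0.5],
    [[0, 0, 0], [0, 0, 0], 0.5],
    [[0, 0, 0], [0, 0, 0], 0.5],
    [[0, 0, 0], [0, 0, 0], 0.5],
    [[0, 0, 0], [0, 0, 0], 0.5],
  ],
)

```text
time: 17.53
tcp_pos: [0.6307, 0.2309, 0.2828]
tcp_rot: [[-0.341, 0.94, 0.017], [0.939, 0.341, -0.047], [-0.05, -0.0, -0.999]]
force: [0.1, 0.2, -1.3]
finger_gap: 0.633
finger_force: 32.2
```

```bash
python3 - <<'E'
from ax import *
S=np.mean([viewer.read_camera("side") for _ in range(4)],0).astype(np.uint8);cv2.imwrite("pics/s7.png",S)
p=np.array(status.get_state()["tcp_pos"]);print(p,np.array(status.get_state()["tcp_rot"]).round(3).tolist())
tz=p[2]-.122
print("spout",axis(S,tz+.003,tz+.022,(.6315,.227),14).round(2).tolist())
a=axis(S,.065,.122,(.6315,.227),34,20);print("vial",a[:,1].mean(),np.polyfit(a[:,0],a[:,1],1))
E
```

```text
[0.63077843 0.23070452 0.28284908] [[-0.34, 0.94, 0.017], [0.939, 0.341, -0.047], [-0.05, -0.0, -0.999]]
spout [[0.16, 1.31], [0.17, 2.04], [0.17, 1.89], [0.17, 1.45], [0.17, 2.17], [0.18, 1.74], [0.18, 2.75], [0.18, 2.6]]
vial 2.3191509716855583 [-17.49810563   3.95522385]
```

Request:
step_arm(
  moves=[
    [[0.02, 0, 0.4], [0, 0, 0], 0.5],
    [[0.03, 0, 0.5], [0, 0, 0], 0.5],
    [[0.02, 0, 0.5], [0, 0, 0], 0.5],
    [[0.02, 0, 0.3], [0, 0, 0], 0.5],
    [[0.01, 0, 0.2], [0, 0, 0], 0.5],
    [[0, 0, 0], [0, 0, 0], 0.5],
    [[0, 0, 0], [0, 0, 0], 0.5],
    [[0, 0, 0], [0, 0, 0], 0.5],
    [[0, 0, 0], [0, 0, 0], 0.5],
  ],
)

```text
time: 18.48
tcp_pos: [0.6308, 0.2309, 0.2642]
tcp_rot: [[-0.341, 0.94, 0.018], [0.939, 0.341, -0.047], [-0.05, 0.001, -0.999]]
force: [0.2, -0.5, -1.3]
finger_gap: 0.635
finger_force: 32.2
```

```bash
python3 - <<'E'
from ax import *
S=np.mean([viewer.read_camera("side") for _ in range(4)],0).astype(np.uint8);cv2.imwrite("pics/s8.png",S)
s=status.get_state();p=np.array(s["tcp_pos"]);print(p,s["force"],s["qvel"])
tz=p[2]-.122
a=axis(S,tz+.003,tz+.022,(.6315,.227),14,20);print("spout",a[:,1].mean(),np.polyfit(a[:,0],a[:,1],1))
a=axis(S,.065,.122,(.6315,.227),34,20);print("vial",a[:,1].mean())
# column profile along the axis: spout end and vial rim
P=viewer.camera_params("side")
for z in np.arange(.125,.17,.003):
    u=proj("side",np.array([.633,.2255,z]),P); print(round(z,3),u.round(1),cv2.getRectSubPix(S,(1,1),tuple(u.astype(float))).ravel())
E
```

```text
[0.63078014 0.23087278 0.26405179] [-0.14437596  0.18304187 -0.8813298 ] [ 0.00099477 -0.00132398 -0.00028053  0.00011681 -0.00029236 -0.00097987]
spout 2.4646830657029626 [-184.67500394   31.00653571]
vial 2.228595993176888
0.125 [211.9 134.4] [ 67  85 114]
0.128 [211.9 133.5] [ 67  86 114]
0.131 [211.8 132.6] [ 67  85 113]
0.134 [211.7 131.8] [ 67  85 113]
0.137 [211.7 130.9] [ 70  87 113]
0.14 [211.6 130. ] [ 90 103 119]
0.143 [211.6 129.1] [101 106 111]
0.146 [211.5 128.2] [102 105 108]
0.149 [211.5 127.3] [101 104 106]
0.152 [211.4 126.4] [ 99 102 104]
0.155 [211.4 125.5] [ 98 101 103]
0.158 [211.3 124.6] [ 97 100 102]
0.161 [211.3 123.7] [ 95  98 100]
0.164 [211.2 122.8] [94 97 99]
0.167 [211.1 121.9] [93 96 98]
0.17 [211.1 121. ] [94 97 99]
```

Request:
step_arm(
  moves=[
    [[0.01, 0, 0.2], [0, 0, 0], 0.5],
    [[0, 0, 0], [0, 0, 0], 0.5],
    [[0, 0, 0], [0, 0, 0], 0.5],
    [[0, 0, 0], [0, 0, 0], 0.5],
    [[0, 0, 0], [0, 0, 0], 0.5],
    [[0, 0, 0], [0, 0, 0], 0.5],
    [[0, 0, 0], [0, 0, 0], 0.5],
    [[0, 0, 0], [0, 0, 0], 0.5],
  ],
)

```text
time: 19.35
tcp_pos: [0.6307, 0.2308, 0.2619]
tcp_rot: [[-0.341, 0.94, 0.017], [0.939, 0.341, -0.047], [-0.05, 0.0, -0.999]]
force: [-0.5, 0.1, -1.1]
finger_gap: 0.634
finger_force: 32.2
```

```bash
python3 - <<'E'
from h import *
s=status.get_state();print(s["tcp_pos"],s["finger_force"],s["time"],np.abs(s["qvel"]).max())
print(bot.job_done())
E
```

```text
[0.63071959 0.23082649 0.26189458] 32.209776900708675 19.35 0.0012189475284088156
the job is handed in; nothing more can be done
None
```

I handed the job in at 19.35 s (no verdict was returned): the vial stands upright on the pan, and the gripper holds the funnel upright and still, its tip an estimated 7–12 mm above the vial's mouth and centred to within about 1 mm by my camera measurements.

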